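# Try the supply case's lid, free its bolt if caught, and hold it open

## Robot

A 7-joint arm with a two-finger parallel gripper is mounted at the origin on the work surface. World frame = base frame: x ahead of the robot, y to its left, z up, the work surface at z = 0. Lengths are in m, angles in rad, forces in N, time in s.
With the tool pointing down it reaches from about 0.35 to 0.9 m from the base axis. Payload 8.1 kg.
Tool frame: the origin (TCP) lies at the very end of the fingers, on their centre line; the grasp point (between the pads) lies 19 mm behind it (arm.grip_depth is the distance from the TCP to the grasp point, in m); x points along the fingers, z is the direction in which the jaws open and shut, and the axes are right-handed (so a half turn about x gives the same grasp; the last joint's range is limited). The gripper opens to 92 mm and grips with 3 to 60 N. Pads are 19 mm wide; open, the fingers measure 130 mm over their backs; the gripper's body (75 mm by 190 mm) begins 47 mm behind the grasp point.
Start: joints at [1.178, 0.434, 0.025, 1.573, -0.012, 1.134, -0.075], TCP at [0.179, -0.599, 0.227] pointing down, gripper open.
Joint ranges: [-2.62, 2.62], [-0.44, 2.09], [-1.27, 1.32], [0.08, 2.57], [-1.32, 4.46], [0.12, 2], [-2.74, 2.74]. Speed limits (rad/s): [2.22, 2.22, 3.01, 3.01, 3.14, 3.14, 3.14].

## Interface

Orientations are given as a rotation vector (axis times angle).
In Python, from cell import status, cams, arm gives the robot as it stands. The module is installed in compiled form; this text tells all that it offers.
- The arm moves only by the tool step_arm, never from a script. Its argument "rows" is a list of rows, each a list of 7 numbers: the gripper command: -1 is fully open, 1 is shut, values between are in proportion, then the shift along the tool's x, y, z as a fraction of full scale, then the turn, a rotation vector about the tool's x, y, z as a fraction of full scale. In form: [[grip, x, y, z, rx, ry, rz], ...]. A call has 1 to 12 rows; each row is the pose to reach, as a shift and turn from the pose commanded when the call began, along the tool's axes at that moment; what a row does not reach only later rows make up. Full scale, the value 1, is 80 cm for a shift and 60 degrees for a turn. A row lasts 1/12 s, in which the tool goes at most 41.7 mm and 7.16 degrees, less where a joint would pass 70% of its speed; a pose out of reach is approached as far as the arm can. A call with a number of a shift or a turn outside -1 to 1 is refused whole. A call with a gripper value outside its range is refused whole. The fingers move at their own pace and stop on an object; "newtons" is the grip in N (left out, the last holds). Time passes only in rows, so rows that repeat a pose let the fingers close. It gives the time, the measured TCP pose, the force and the opening at its end, in the units of the state.
- status.observe(): the state, without advancing time (a new reading comes with each control period).
- cams.get_image(name): name is "scene" or "top"; returns a dict with "pixels" (384x512x3 uint8, red, green, blue), "range_z" (384x512 float32, m along the optical axis (not along the pixel's ray), 0 where there is no reading), "camera_matrix" (3x3 intrinsics, pixels), "distortion" ([k1, k2, p1, p2, k3] as OpenCV has them; the pictures are not rectified), "eye" and "attitude" of the camera in the world. Camera axes: x right, y down, z forward; pixel columns grow to the right and rows downward; lengths in m; the calibration is good to about 2 mm. A picture is of the moment at which its call begins.
- arm.sign_off(): hands the job in, once; it reports no verdict.
The state is a dict: "clock": time; "joints": joint angles; "dq": joint speeds; "joint_efforts": joint torques, N m; "position": TCP position; "ee_rot": TCP orientation; "force": force on the tool from outside, world axes, zero at the start; "ft_torque": the same for the moment, N m; "width": opening from 0.0 (shut) to 1.0 (fully open).
Only numpy, scipy, OpenCV 4.12 (cv2) and the standard library are available. Lean on these libraries where they do the work, as an engineer would, in place of code of your own. Each camera call takes 0.05 s, during which the arm holds its last target.

## Task

Someone in the craft room needs both hands in the plywood supply case. Leaving its slide bolt where it is, first tug the lid up by its handle to feel whether it is caught: if it stops after a few millimetres, let the lid back down, slide the bolt's knob fully to the other end and try again; if it comes up freely, just go on lifting. Open the lid to about 45 degrees and finish while still holding it there steadily (it falls shut if let go), without disturbing the other things on the table.

Things in the scene. Friction and masses are not known exactly. Their poses are not given: they have to be found in the camera images.
- case: Plywood supply case fixed to the table, 240 mm (its x) by 340 mm (its y) by 110 mm high without the lid. Origin: centre of its underside. Its front, with handle and bolt, is its -x side, towards the robot; the hinge is along its far (+x) top edge; z up. It does not move when pushed.
- lid (a joint): Angle of the lid, rad: 0 shut, 1.5 at most, growing as the front edge rises. A 10 mm plywood board, 240 x 340 mm, 0.35 to 0.65 kg, with no stay or spring: it falls shut when let go; lifting it at the handle takes 2 to 4 N. If caught, it rises only about 0.025 rad (5 mm at the handle) and stops hard; harder pulling does not free it.
- lid_hinge (a point): Point on the hinge axis, at the middle of the far top edge of the case, 110 mm above the table. The axis runs along the case's y.
- handle (a point): Middle of the lid's handle: a round steel bar 10 mm thick, 100 mm long along the case's y, on end posts. Lid shut: 205 mm in front of the hinge axis (case -x), 70 mm to the case's +y side, 44 mm above the hinge, 34 mm above the lid's top face. Pinched across from above, the bar can turn between the fingers as the lid swings. Moves with the lid.
- bolt (a joint): Slide bolt on the lid, m: 0 at the case's -y end, 0.030 at the +y end; starts within 3 mm of 0, moves along the case's y with 2 N friction, stays where left. Its tongue catches on a keeper inside, unseen, fitted at either end: some lids are caught at 0 and free above 0.022, others free below 0.008 and caught at 0.030. Nothing outside shows which.
- bolt_knob (a point): Centre of the top of the bolt's knob: an upright round steel post 14 mm thick standing 26 mm above a 3 mm plate on the lid's top. Lid shut: the top is 149.5 mm above the table, 175 mm in front of the hinge axis and, at bolt 0, 100 mm to the case's -y side of its middle. Moves with bolt and lid.
- tape: Roll of tape lying flat, 100 mm across, 48 mm high, beside the case at its -y end. Origin: centre of the underside. Leave alone.
- glue: White glue stick standing up, 30 mm across, 100 mm high, beside the case at its +y end. Origin: centre of the underside. Leave alone.
- marker: Black felt pen with a green cap lying flat, 130 mm long, 14 mm thick, in front of the case. Origin: centre of the underside. Leave alone.
- pot: Grey pot full of pencils, 80 mm across, 100 mm high (pencils to 160 mm), to the robot's left. Origin: centre of the underside. Leave alone.
- boards: Stack of cardboard, 150 x 110 x 24 mm, to the robot's left. Origin: centre of the underside. Leave alone.
- scissors: Scissors lying flat, 165 mm long, 10 mm thick, to the robot's right. Origin: at the pivot, on the table. Leave alone.

How it is judged:
By the outcome, as a careful person would: the job done as asked, in the order asked, and still so for the second after the job is handed in, while the arm keeps its last pose, push and grip.
It also fails if it takes over 72 s, if anything falls off the work surface, if the arm or the gripper's body presses on something with over 40 N, if the wrist force passes 120 N, or if a joint passes its speed limit or range.

## Working session

There is one attempt and no reset: what is moved stays moved. The work goes in short steps, Python scripts to look and compute and a tool call to move; the robot and the scene stay as the last step left them, time stands still between calls to the robot, and variables do not carry over. Pictures are saved under pics/ and viewed, and the job is handed in when it is done.

Besides the shell and the picture viewer there is one more tool, called after "Emit:" by a JSON object that holds its "method" and its "body". step_arm: Moves the arm, as the interface text tells. Its arguments: {"type":"object","properties":{"rows":{"type":"array","items":{"type":"array","items":{"type":"number"}}},"newtons":{"type":"number"}},"required":["rows"]}

```bash
mkdir -p pics; cat > h.py <<'E'
import numpy as np, cv2
from scipy.spatial.transform import Rotation as R
from cell import status, cams, arm
E
python3 - <<'E'
from h import *
s=status.observe(); print({k:np.round(v,4).tolist() for k,v in s.items()})
print(R.from_rotvec(s['ee_rot']).as_matrix().round(3))
for n in ['scene','top']:
    d=cams.get_image(n); cv2.imwrite(f'pics/{n}0.png',d['pixels'][:,:,::-1]); np.savez(f'{n}0.npz',**d)
    print(n,d['camera_matrix'].tolist(),np.round(d['distortion'],4),d['eye'],d['attitude'])
E
```

```text
{'clock': 0.0, 'joints': [1.1784, 0.4352, 0.025, 1.5741, -0.0116, 1.134, -0.0751], 'dq': [0.0002, 0.0018, -0.0019, -0.0006, 0.0001, -0.0006, 0.0006], 'joint_efforts': [0.001, -66.7834, 0.9853, -31.4453, -0.0606, 0.0428, 0.0002], 'position': [0.1784, -0.5985, 0.226], 'ee_rot': [0.994, 1.3338, -0.9927], 'force': [-0.0369, -0.7291, 0.2721], 'ft_torque': [-0.0318, 0.0626, -0.0117], 'width': 1.0001}
[[-0.001  0.958  0.286]
 [ 0.001  0.286 -0.958]
 [-1.    -0.    -0.002]]
scene [[372.87216317753666, 0.0, 252.7806132213883], [0.0, 372.87216317753666, 196.20909469852208], [0.0, 0.0, 1.0]] [-0.0328  0.      0.      0.      0.    ] [1.23070963 0.57195702 1.11017324] [-1.14921799 -2.44730263  0.93336805]
top [[352.5824642664775, 0.0, 262.28821910880396], [0.0, 352.5824642664775, 196.4073442115451], [0.0, 0.0, 1.0]] [-0.0674  0.      0.      0.      0.    ] [ 0.46694439 -0.00807106  1.14223114] [-2.14299502  2.18663959 -0.08259379]
```

View pics/top0.png

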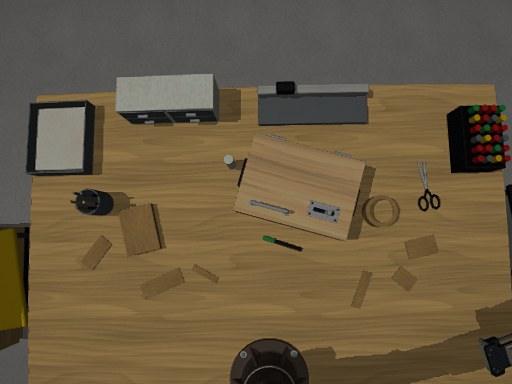

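View pics/scene0.png

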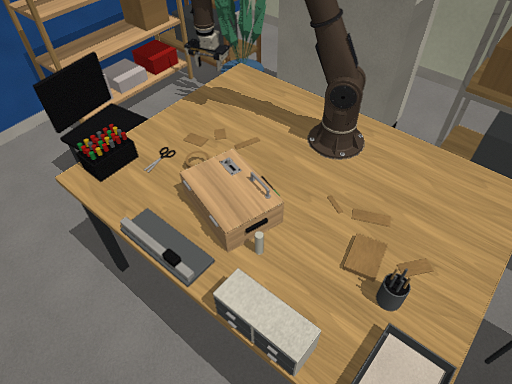

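The top view shows the lid with corners at about (257,135), (364,162), (347,240) and (236,210). The handle bar runs from (250,203) to (292,213), the bolt plate is near (323,211) and the marker near (283,243). Next I'll turn these into world coordinates.

```bash
cat >> h.py <<'E'
def world(d):
    K=d['camera_matrix'];h,w=d['range_z'].shape
    u,v=np.meshgrid(np.arange(w),np.arange(h))
    p=cv2.undistortPoints(np.stack([u,v],-1).reshape(-1,1,2).astype(float),K,d['distortion']).reshape(h,w,2)
    z=d['range_z'][...,None]
    c=np.concatenate([p*z,z],-1)
    return c@R.from_rotvec(d['attitude']).as_matrix().T+d['eye']
def ray(d,u,v,Z):
    p=cv2.undistortPoints(np.array([[[u,v]]],float),d['camera_matrix'],d['distortion'])[0,0]
    r=R.from_rotvec(d['attitude']).as_matrix()@np.array([p[0],p[1],1]); e=d['eye']
    return e+r*(Z-e[2])/r[2]
E
python3 - <<'E'
from h import *
for n,(u0,u1,v0,v1) in {'top':(220,410,120,260),'scene':(170,300,140,260)}.items():
    d=np.load(n+'0.npz'); W=world(d)
    im=d['pixels'][v0:v1,u0:u1,::-1]
    k=4 if n=='top' else 5
    cv2.imwrite(f'pics/{n}0z.png',cv2.resize(im,None,fx=k,fy=k,interpolation=cv2.INTER_CUBIC))
    W=W[v0:v1,u0:u1].reshape(-1,3)
    lid=W[(abs(W[:,2]-.12)<.004)]
    lo,hi=np.median(lid,0)-.25,np.median(lid,0)+.25
    lid=lid[((lid>lo)&(lid<hi)).all(1)]
    r=cv2.minAreaRect((lid[:,:2]*1000).astype(np.float32)); print(n,'lid',r,cv2.boxPoints(r).round(1).tolist(),np.median(lid[:,2]))
    for a,b in [(.145,.165),(.127,.16)]:
        m=W[(W[:,2]>a)&(W[:,2]<b)]; 
        print(a,len(m)); print(m.round(4).tolist() if len(m)<150 else '')
E
```

```text
top lid ((596.4100952148438, -100.61383056640625), (338.5727233886719, 246.56524658203125), 73.47315979003906) [[430.1000061035156, -227.8000030517578], [666.4000244140625, -298.0], [762.7999877929688, 26.600000381469727], [526.4000244140625, 96.69999694824219]] 0.1196060129566674
0.145 153

0.127 156

scene lid ((599.8059692382812, -101.74200439453125), (343.86309814453125, 249.5036163330078), 73.4350357055664) [[431.20001220703125, -231.0], [670.4000244140625, -302.1000061035156], [768.4000244140625, 27.5], [529.2000122070312, 98.5999984741211]] 0.11951240829210191
0.145 88
[[0.513, -0.1846, 0.1487], [0.5126, -0.1796, 0.1514], [0.5183, -0.185, 0.1473], [0.5178, -0.1801, 0.1497], [0.5142, -0.1785, 0.1481], [0.513, -0.1742, 0.1497], [0.5219, -0.1816, 0.1467], [0.5222, -0.1759, 0.1503], [0.5167, -0.1763, 0.146], [0.5205, -0.059, 0.159], [0.5167, -0.0576, 0.1569], [0.523, -0.0618, 0.1541], [0.5251, -0.0551, 0.16], [0.5194, -0.0554, 0.1554], [0.5183, -0.0516, 0.1569], [0.5246, -0.0606, 0.151], [0.5242, -0.056, 0.1536], [0.5233, -0.0521, 0.1554], [0.5224, -0.0481, 0.1573], [0.5209, -0.04
[... 4184 characters left out ...]
.1526], [0.5473, 0.0272, 0.1559], [0.5466, 0.0311, 0.158], [0.5415, 0.0315, 0.1539], [0.5497, 0.0292, 0.1541], [0.5487, 0.0328, 0.1559], [0.5476, 0.0364, 0.1574], [0.5461, 0.0395, 0.1582], [0.5544, 0.0374, 0.1587], [0.5504, 0.0386, 0.1561], [0.5486, 0.0416, 0.1566], [0.5486, 0.0328, 0.1454], [0.5509, 0.0391, 0.1518], [0.5493, 0.0422, 0.1526], [0.5521, 0.0356, 0.1452], [0.5519, 0.0399, 0.1481], [0.5498, 0.0426, 0.1481], [0.5504, 0.0343, 0.1375], [0.549, 0.0377, 0.1387], [0.5486, 0.0418, 0.1413], [0.5539, 0.0371, 0.1373], [0.5492, 0.0379, 0.1338], [0.5475, 0.041, 0.1346], [0.551, 0.0349, 0.128], [0.555, 0.0425, 0.1369], [0.5465, 0.0403, 0.1279], [0.5437, 0.0426, 0.127], [0.55, 0.0431, 0.1276]]
```

```bash
ls; ls pics
```

```text
h.py
pics
scene0.npz
top0.npz
scene0.png
scene0z.png
top0.png
top0z.png
```

```bash
python3 - <<'E'
from h import *
yaw=np.deg2rad(-16.55); ex=np.array([np.cos(yaw),np.sin(yaw)]); ey=np.array([-ex[1],ex[0]])
for n in ['top','scene']:
    d=np.load(n+'0.npz'); W=world(d).reshape(-1,3)
    sel=(W[:,0]>.45)&(W[:,0]<.6)&(W[:,1]<.07)&(W[:,1]>-.1)&(W[:,2]>.147)&(W[:,2]<.165)
    h=W[sel]; c,_=None,None
    vx,vy,x0,y0=cv2.fitLine(h[:,:2].astype(np.float32),cv2.DIST_L2,0,.01,.01).ravel()
    print(n,len(h),'handle yaw',np.degrees(np.arctan2(-vx*np.sign(vy),abs(vy))), 'mean',h.mean(0),'ext',(h[:,:2]@ey).min(),(h[:,:2]@ey).max(), 'mid x',np.median(h[:,:2]@ex),'zmax',np.percentile(h[:,2],90))
    mid=((h[:,:2]@ey).min()+(h[:,:2]@ey).max())/2
    print(' centre',np.median(h[:,:2]@ex)*ex+mid*ey)
    sel=(W[:,0]>.48)&(W[:,0]<.55)&(W[:,1]<-.15)&(W[:,1]>-.21)&(W[:,2]>.143)&(W[:,2]<.16)
    k=W[sel]; print(' knob',len(k),k.mean(0),(k.min(0)+k.max(0))/2)
    # other objects
d=np.load('top0.npz');W=world(d)
for nm,uv in dict(marker_l=(264,239),marker_r=(301,249),tape=(381,211),glue=(229,160)).items(): print(nm,W[uv[1],uv[0]].round(3))
E
```

```text
top 135 handle yaw -16.363722 mean [ 0.53134924 -0.00956339  0.15743859] ext 0.08926169515411617 0.19490109097867048 mid x 0.5120051716237699 zmax 0.160086187374283
 centre [ 0.53126574 -0.0096505 ]
 knob 19 [ 0.51259212 -0.1791085   0.14852513] [ 0.51271245 -0.17866938  0.14807407]
scene 76 handle yaw -16.429314 mean [ 0.53595522 -0.00738218  0.15627806] ext 0.08970899053214956 0.19747210986098362 mid x 0.5159698558547338 zmax 0.15977680275916645
 centre [ 0.53549606 -0.00933322]
 knob 10 [ 0.51624451 -0.17908056  0.14817999] [ 0.51741408 -0.17958128  0.14763718]
marker_l [0.437 0.008 0.013]
marker_r [ 0.403 -0.109  0.014]
tape [ 0.519 -0.373  0.001]
glue [0.678 0.107 0.099]
```

View pics/top0z.png

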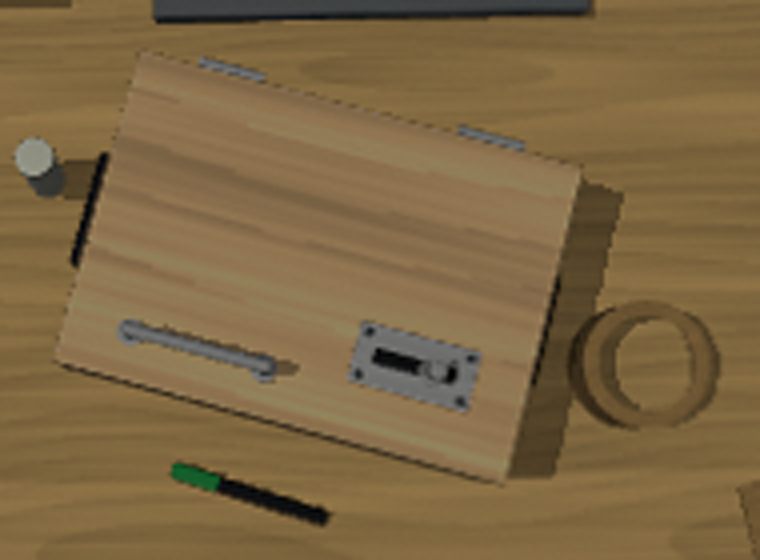

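View pics/scene0z.png

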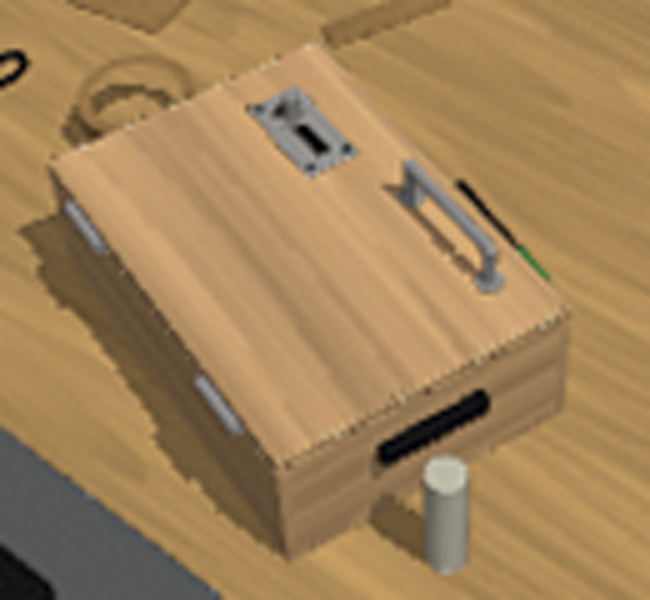

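```bash
cat >> h.py <<'E'
yaw=np.deg2rad(-16.45); EX=np.array([np.cos(yaw),np.sin(yaw),0]); EY=np.array([-np.sin(yaw),np.cos(yaw),0]); EZ=np.array([0,0,1.])
HANDLE=np.array([.533,-.0095,.154]); KNOB=np.array([.515,-.179,.1495])
HINGE=HANDLE+.205*EX-.07*EY-.044*EZ
RT=np.stack([-EZ,EY,EX],1)   # tool axes in columns
def arc(th):
    r=np.hypot(.205,.044); a=np.arctan2(.044,.205)+th
    return HINGE+.07*EY-r*np.cos(a)*EX+r*np.sin(a)*EZ
def frac(targets,base=None,rot=RT):
    s=status.observe(); p=s['position'] if base is None else base[0]; R0=R.from_rotvec(s['ee_rot']).as_matrix() if base is None else base[1]
    for t in targets:
        sh=R0.T@(np.asarray(t)-p)/.8; tr=R.from_matrix(R0.T@rot).as_rotvec()/np.deg2rad(60)
        print(np.r_[sh,tr].round(4).tolist())
E
python3 - <<'E'
from h import *
print(HINGE); frac([HANDLE+[0,0,.09]])
E
```

```text
[ 0.70978628 -0.1346863   0.11      ]
[-0.0217, 0.6351, -0.579, -0.9492, -0.0013, -0.0006]
```

Emit:
{"method": "step_arm", "body": {"rows": [[0.1,-0.03,0.1,-0.09,-0.1,0,0],[0.1,-0.03,0.2,-0.18,-0.25,0,0],[0.1,-0.03,0.635,-0.579,-0.949,0,0],[0.1,-0.03,0.635,-0.579,-0.949,0,0],[0.1,-0.03,0.635,-0.579,-0.949,0,0],[0.1,-0.03,0.635,-0.579,-0.949,0,0],[0.1,-0.03,0.635,-0.579,-0.949,0,0],[0.1,-0.03,0.635,-0.579,-0.949,0,0],[0.1,-0.03,0.635,-0.579,-0.949,0,0],[0.1,-0.03,0.635,-0.579,-0.949,0,0],[0.1,-0.03,0.635,-0.579,-0.949,0,0],[0.1,-0.03,0.635,-0.579,-0.949,0,0]], "newtons": 20}}

```text
clock: 1.1
position: [0.4363, -0.1699, 0.2472]
ee_rot: [0.226, 1.559, -0.226]
force: [0.2, -0.1, 0.3]
width: 0.454
```

```bash
python3 - <<'E'
from h import *
s=status.observe();print(s['joints'],R.from_rotvec(s['ee_rot']).as_matrix().round(3)); frac([HANDLE+[0,0,.07]])
E
```

```text
[ 0.63098991  0.19640435 -0.43615821  1.88077118  0.09371932  1.08426424
 -0.12938207] [[-0.     0.284  0.959]
 [-0.     0.959 -0.284]
 [-1.    -0.    -0.   ]]
[0.0289, 0.2265, 0.0591, -0.0005, -0.0, 0.0003]
```

Emit:
{"method": "step_arm", "body": {"rows": [[0.1,0,0.2265,0.059,0,0,0],[0.1,0,0.2265,0.059,0,0,0],[0.1,0,0.2265,0.059,0,0,0],[0.1,0.029,0.2265,0.059,0,0,0],[0.1,0.029,0.2265,0.059,0,0,0],[0.1,0.029,0.2265,0.059,0,0,0],[0.1,0.029,0.2265,0.059,0,0,0],[0.1,0.029,0.2265,0.059,0,0,0],[0.1,0.029,0.2265,0.059,0,0,0]]}}

```text
clock: 1.85
position: [0.5321, -0.013, 0.2242]
ee_rot: [0.226, 1.559, -0.228]
force: [0.5, -0.1, 1.0]
width: 0.453
```

```bash
python3 - <<'E'
from h import *
s=status.observe();print(s['position'],s['force']);frac([HANDLE+[0,0,-.015]])
for n,(u0,u1,v0,v1) in {'top':(220,410,120,260),'scene':(170,340,100,260)}.items():
    d=cams.get_image(n)
    cv2.imwrite(f'pics/{n}1z.png',cv2.resize(d['pixels'][v0:v1,u0:u1,::-1],None,fx=3.5,fy=3.5,interpolation=cv2.INTER_CUBIC))
E
```

```text
[ 0.5321397  -0.01295501  0.22415212] [ 0.4619451  -0.08561743  0.99496316]
[0.1064, 0.0045, -0.0002, -0.0021, 0.0001, 0.0009]
```

View pics/scene1z.png

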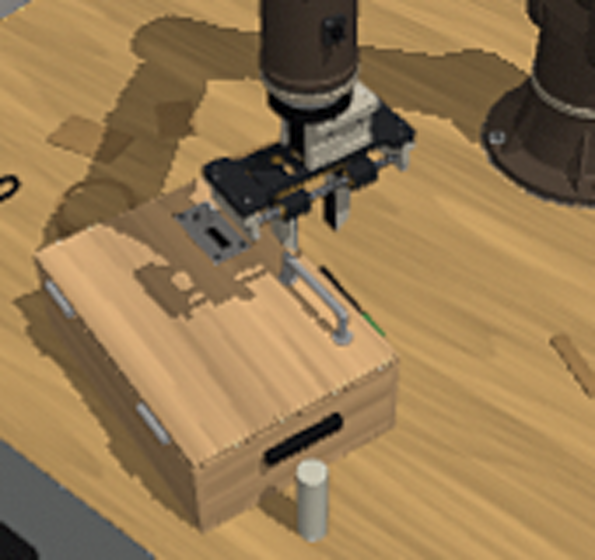

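The scene view shows the fingers above and on either side of the handle bar at about (315,290) in the zoomed picture. I'll descend and grip.

Emit:
{"method": "step_arm", "body": {"rows": [[0.1,0.04,0.004,0,0,0,0],[0.1,0.07,0.004,0,0,0,0],[0.1,0.095,0.004,0,0,0,0],[0.1,0.106,0.004,0,0,0,0],[0.1,0.106,0.004,0,0,0,0],[0.1,0.106,0.004,0,0,0,0],[0.1,0.106,0.004,0,0,0,0]]}}

```text
clock: 2.53
position: [0.5343, -0.0084, 0.1406]
ee_rot: [0.226, 1.557, -0.226]
force: [-0.6, 0.6, 0.2]
width: 0.448
```

Emit:
{"method": "step_arm", "body": {"rows": [[0.3,0,0,0,0,0,0],[0.5,0,0,0,0,0,0],[0.6,0,0,0,0,0,0],[0.65,0,0,0,0,0,0],[0.7,0,0,0,0,0,0],[0.72,0,0,0,0,0,0],[0.74,0,0,0,0,0,0],[0.76,0,0,0,0,0,0],[0.78,0,0,0,0,0,0]], "newtons": 10}}

```text
clock: 3.28
position: [0.5322, -0.0079, 0.139]
ee_rot: [0.225, 1.561, -0.225]
force: [-7.1, 1.8, 5.6]
width: 0.112
```

Emit:
{"method": "step_arm", "body": {"rows": [[1,0,0,0,0,0,0],[1,0,0,0,0,0,0],[1,0,0,0,0,0,0],[1,0,0,0,0,0,0]], "newtons": 15}}

```text
clock: 3.62
position: [0.5318, -0.0077, 0.139]
ee_rot: [0.225, 1.562, -0.225]
force: [-6.6, 1.8, 5.6]
width: 0.102
```

```bash
python3 - <<'E'
from h import *
s=status.observe();print(s['position'],s['force'],s['ft_torque'],s['width']*92)
E
```

```text
[ 0.53184257 -0.00773904  0.13898857] [-6.63162477  1.79921305  5.59754154] [0.36114569 1.53361265 0.03909647] 9.357993722400641
```

Emit:
{"method": "step_arm", "body": {"rows": [[1,0,0,-0.003,0,0,0],[1,0,0,-0.003,0,0,0],[1,0,0,-0.003,0,0,0],[1,0,0,-0.003,0,0,0]]}}

```text
clock: 3.95
position: [0.5318, -0.0077, 0.1391]
ee_rot: [0.226, 1.558, -0.225]
force: [4.8, -0.6, -4.6]
width: 0.102
```

```bash
python3 - <<'E'
from h import *
s=status.observe();print(s['position'],s['force'],s['ft_torque'],s['width']*92, (s['position']-HANDLE)@EX)
E
```

```text
[ 0.53179995 -0.00772832  0.13914754] [ 4.83174759 -0.58285714 -4.5666545 ] [-0.12857516 -0.95267484  0.07987806] 9.374573466592171 -0.0016526300496798344
```

Emit:
{"method": "step_arm", "body": {"rows": [[1,-0.001,0,0.0013,0,0,0],[1,-0.002,0,0.0015,0,0,0],[1,-0.004,0,0.002,0,0,0],[1,-0.006,0,0.0025,0,0,0],[1,-0.008,0,0.003,0,0,0],[1,-0.01,0,0.0035,0,0,0],[1,-0.01,0,0.0035,0,0,0],[1,-0.01,0,0.0035,0,0,0]]}}

```text
clock: 4.62
position: [0.5336, -0.0083, 0.1472]
ee_rot: [0.225, 1.559, -0.226]
force: [0.5, 1.3, -3.7]
width: 0.104
```

```bash
python3 - <<'E'
from h import *
s=status.observe();print(s['position'],s['force'],s['ft_torque'],s['width']*92, (s['position']-HANDLE)@EX)
E
```

```text
[ 0.53360142 -0.00829839  0.14721404] [ 0.52958624  1.33425015 -3.67100399] [0.12549151 0.00400546 0.01138655] 9.532691633090094 0.00023653000189441294
```

The TCP rose 8 mm with only 3.7 N of load, which is past the 5 mm catch point, so the lid looks free. I'll carry on lifting along the arc.

```bash
python3 - <<'E'
import h
from h import *
th0=.0082/.205
for t in [.06,.09,.12,.16,.2,.24,.28,.32,.36,.4,.45,.5]:
    d=RT.T@(arc(t)-arc(th0))/.8; print(t,d.round(4).tolist())
E
```

```text
0.06 [-0.0051, -0.0, 0.0014]
0.09 [-0.0126, 0.0, 0.0036]
0.12 [-0.0201, -0.0, 0.006]
0.16 [-0.0299, -0.0, 0.0096]
0.2 [-0.0396, -0.0, 0.0136]
0.24 [-0.0491, 0.0, 0.018]
0.28 [-0.0585, 0.0, 0.0228]
0.32 [-0.0676, -0.0, 0.0279]
0.36 [-0.0765, -0.0, 0.0334]
0.4 [-0.0852, -0.0, 0.0392]
0.45 [-0.0958, -0.0, 0.047]
0.5 [-0.1059, 0.0, 0.0553]
```

Emit:
{"method": "step_arm", "body": {"rows": [[1,-0.003,0,0.001,0,0,0],[1,-0.006,0,0.0017,0,0,0],[1,-0.01,0,0.003,0,0,0],[1,-0.015,0,0.0044,0,0,0],[1,-0.02,0,0.006,0,0,0],[1,-0.025,0,0.0078,0,0,0],[1,-0.03,0,0.0096,0,0,0],[1,-0.03,0,0.0096,0,0,0],[1,-0.03,0,0.0096,0,0,0]], "newtons": 20}}

```text
clock: 5.37
position: [0.5409, -0.0105, 0.1713]
ee_rot: [0.225, 1.559, -0.226]
force: [-4.6, 2.3, -2.5]
width: 0.099
```

```bash
python3 - <<'E'
from h import *
HANDLE-=.0016*EX; HINGE-=.0016*EX
s=status.observe();print(s['position'],s['force'],s['width']*92)
b=s['position']+[0,0,.015]-HINGE; print('angle',np.arctan2(b[2],-b@EX)-np.arctan2(.044,.205),np.hypot(b@EX,b[2]))
for n,(u0,u1,v0,v1) in {'top':(220,410,120,260),'scene':(170,340,100,260)}.items():
    d=cams.get_image(n)
    cv2.imwrite(f'pics/{n}2z.png',cv2.resize(d['pixels'][v0:v1,u0:u1,::-1],None,fx=3.5,fy=3.5,interpolation=cv2.INTER_CUBIC))
E
```

```text
[ 0.54086368 -0.01046657  0.17132503] [-4.60399955  2.31582246 -2.45741203] 9.143054169071947
angle 0.16063852502148535 0.209949524675652
```

View pics/scene2z.png

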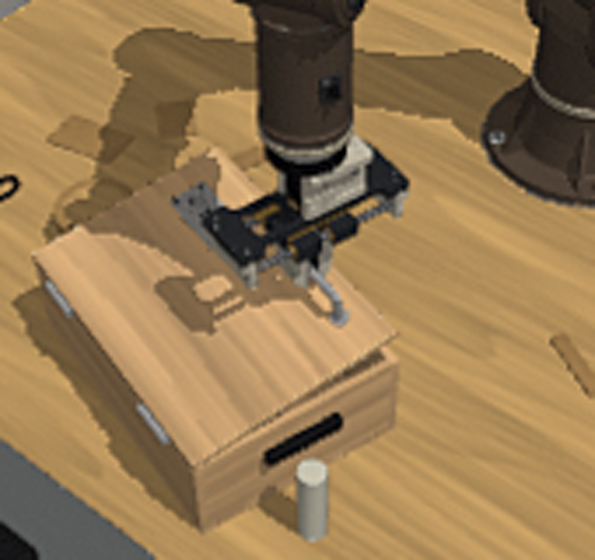

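The lid's gap is visible around (340,360) in the zoom and the bar is still between the fingers, so I'll continue along the arc.

```bash
python3 - <<'E'
from h import *
for t in np.arange(.2,.80,.0531):
    d=RT.T@(arc(t)-arc(.1606))/.8; print(round(t,3),d.round(4).tolist())
for t in [.785,.79]:
    d=RT.T@(arc(t)-arc(.1606))/.8; print(round(t,3),d.round(4).tolist())
E
```

```text
0.2 [-0.0095, -0.0, 0.0039]
0.253 [-0.0221, -0.0, 0.0098]
0.306 [-0.0344, -0.0, 0.0164]
0.359 [-0.0463, 0.0, 0.0236]
0.412 [-0.0578, -0.0, 0.0314]
0.465 [-0.0689, -0.0, 0.0399]
0.519 [-0.0795, -0.0, 0.0489]
0.572 [-0.0896, -0.0, 0.0584]
0.625 [-0.0992, -0.0, 0.0685]
0.678 [-0.1083, -0.0, 0.0791]
0.731 [-0.1168, -0.0, 0.0901]
0.784 [-0.1246, -0.0, 0.1016]
0.785 [-0.1248, -0.0, 0.1018]
0.79 [-0.1255, 0.0, 0.1029]
```

Emit:
{"method": "step_arm", "body": {"rows": [[1,-0.004,0,0.001,0,0,0],[1,-0.0095,0,0.003,0,0,0],[1,-0.016,0,0.0058,0,0,0],[1,-0.022,0,0.0088,0,0,0],[1,-0.0285,0,0.012,0,0,0],[1,-0.0344,0,0.0154,0,0,0],[1,-0.0405,0,0.019,0,0,0],[1,-0.0463,0,0.0226,0,0,0],[1,-0.052,0,0.0264,0,0,0],[1,-0.0578,0,0.0304,0,0,0],[1,-0.0578,0,0.0304,0,0,0],[1,-0.0578,0,0.0304,0,0,0]]}}

```text
clock: 6.47
position: [0.5643, -0.0173, 0.218]
ee_rot: [0.225, 1.56, -0.226]
force: [-5.9, 1.5, -0.4]
width: 0.097
```

```bash
python3 - <<'E'
from h import *
HANDLE-=.0016*EX; HINGE-=.0016*EX
s=status.observe();print(s['position'],s['force'],s['width']*92)
b=s['position']+[0,0,.015]-HINGE; th=np.arctan2(b[2],-b@EX)-np.arctan2(.044,.205);print('angle',th,np.hypot(b@EX,b[2]))
for t in np.linspace(th,.787,10)[1:]:
    d=RT.T@(arc(t)-arc(th))/.8; print(round(t,3),d.round(4).tolist())
E
```

```text
[ 0.56426382 -0.01732592  0.21801972] [-5.88503428  1.48179179 -0.40412278] 8.895250741468379
angle 0.4116569152573591 0.21081558987843427
0.453 [-0.0087, -0.0, 0.0066]
0.495 [-0.0172, -0.0, 0.0135]
0.537 [-0.0254, -0.0, 0.0207]
0.578 [-0.0332, 0.0, 0.0283]
0.62 [-0.0407, -0.0, 0.0363]
0.662 [-0.0479, -0.0, 0.0445]
0.704 [-0.0548, 0.0, 0.053]
0.745 [-0.0613, -0.0, 0.0618]
0.787 [-0.0674, 0.0, 0.0709]
```

Emit:
{"method": "step_arm", "body": {"rows": [[1,-0.004,0,0.002,0,0,0],[1,-0.0087,0,0.0054,0,0,0],[1,-0.0172,0,0.0123,0,0,0],[1,-0.0254,0,0.0195,0,0,0],[1,-0.0332,0,0.027,0,0,0],[1,-0.0407,0,0.035,0,0,0],[1,-0.0479,0,0.0432,0,0,0],[1,-0.0548,0,0.0517,0,0,0],[1,-0.0613,0,0.0605,0,0,0],[1,-0.0674,0,0.0697,0,0,0],[1,-0.0674,0,0.0697,0,0,0],[1,-0.0674,0,0.0697,0,0,0]]}}

```text
clock: 7.47
position: [0.6189, -0.0334, 0.2738]
ee_rot: [0.226, 1.557, -0.226]
force: [-8.5, 1.2, 8.9]
width: 0.1
```

```bash
python3 - <<'E'
from h import *
HANDLE-=.0016*EX; HINGE-=.0016*EX
s=status.observe();print(s['position'],s['force'],s['width']*92)
b=s['position']+[0,0,.015]-HINGE; print('angle',np.degrees(np.arctan2(b[2],-b@EX)-np.arctan2(.044,.205)),np.hypot(b@EX,b[2]))
for n,(u0,u1,v0,v1) in {'top':(190,410,110,270),'scene':(150,340,80,260)}.items():
    d=cams.get_image(n); np.savez(n+'3.npz',**d)
    cv2.imwrite(f'pics/{n}3z.png',cv2.resize(d['pixels'][v0:v1,u0:u1,::-1],None,fx=3.3,fy=3.3,interpolation=cv2.INTER_CUBIC))
    W=world(d).reshape(-1,3)-HINGE
    a=W@EX;b=W@EY;z=W[:,2]
    # lid top surface points: fit plane slope robustly in case frame, only -y half clear of gripper
    m=(a<-.02)&(a>-.19)&(b>-.165)&(b<-.135)&(z>.01)&(z<.25)
    k=np.polyfit(a[m],z[m],1); print(n,m.sum(),'lid deg',np.degrees(np.arctan(-k[0])),'off at 0',k[1],'rms',np.std(z[m]-np.polyval(k,a[m])))
    m=(a<-.02)&(a>-.19)&(b<.165)&(b>.135)&(z>.01)&(z<.25)
    if m.sum()>20:
        k=np.polyfit(a[m],z[m],1); print(n,m.sum(),'lid deg',np.degrees(np.arctan(-k[0])),'off at 0',k[1],'rms',np.std(z[m]-np.polyval(k,a[m])))
E
```

```text
[ 0.61890526 -0.03338915  0.27384319] [-8.51182064  1.24134436  8.90274405] 9.242181546287542
angle 45.315453694793995 0.21221940894338082
top 536 lid deg 44.24535757651496 off at 0 0.015391137188021103 rms 0.0022024595649243303
top 367 lid deg 43.87525444894053 off at 0 0.017570215500213874 rms 0.002415938553833285
scene 295 lid deg 44.86624831893068 off at 0 0.015547292630720026 rms 0.002776654279090841
scene 452 lid deg 44.48781869204967 off at 0 0.01617650413245317 rms 0.00259920642005925
```

View pics/scene3z.png

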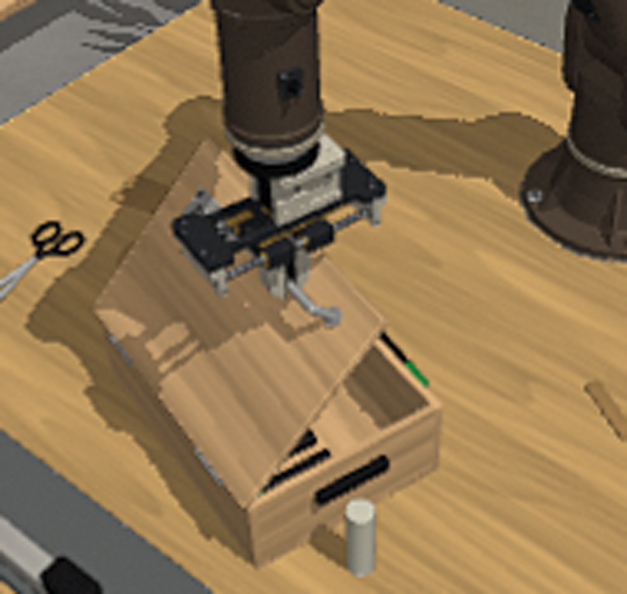

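View pics/top3z.png

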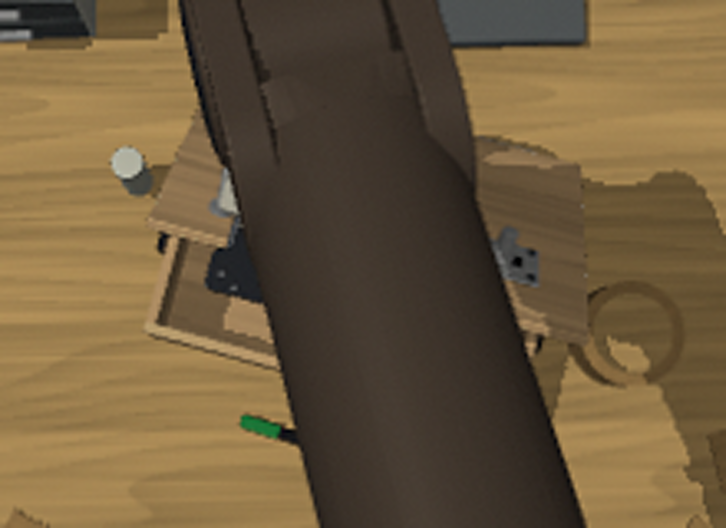

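The lid stands at about 44.5° in both views. The remaining ~12 N is mostly radial (a slight arc mismatch), so I'll relax it with a small shift and then hold to check it is steady.

Emit:
{"method": "step_arm", "body": {"rows": [[1,-0.0014,0,0.0004,0,0,0],[1,-0.0028,0,0.0008,0,0,0],[1,-0.0028,0,0.0008,0,0,0],[1,-0.0028,0,0.0008,0,0,0],[1,-0.0028,0,0.0008,0,0,0]]}}

```text
clock: 7.98
position: [0.6188, -0.0334, 0.2739]
ee_rot: [0.226, 1.559, -0.225]
force: [-3.1, 1.2, 2.1]
width: 0.1
```

Emit:
{"method": "step_arm", "body": {"rows": [[1,0,0,0,0,0,0],[1,0,0,0,0,0,0],[1,0,0,0,0,0,0],[1,0,0,0,0,0,0],[1,0,0,0,0,0,0],[1,0,0,0,0,0,0],[1,0,0,0,0,0,0],[1,0,0,0,0,0,0],[1,0,0,0,0,0,0],[1,0,0,0,0,0,0],[1,0,0,0,0,0,0],[1,0,0,0,0,0,0]]}}

```text
clock: 8.98
position: [0.6185, -0.0333, 0.2737]
ee_rot: [0.225, 1.559, -0.225]
force: [-5.3, 1.9, 2.5]
width: 0.103
```

```bash
python3 - <<'E'
from h import *
HANDLE-=.0016*EX; HINGE-=.0016*EX
s=status.observe();print(s['clock'],s['position'],s['force'],s['width']*92,np.abs(s['dq']).max())
for n in ['scene','top']:
    d=cams.get_image(n); np.savez(n+'4.npz',**d); cv2.imwrite(f'pics/{n}4.png',d['pixels'][:,:,::-1])
    W=world(d).reshape(-1,3)-HINGE; a=W@EX;b=W@EY;z=W[:,2]
    for l,h in [(-.165,-.135),(.135,.165)]:
        m=(a<-.02)&(a>-.19)&(b>l)&(b<h)&(z>.01)&(z<.25)
        k=np.polyfit(a[m],z[m],1); print(n,m.sum(),'lid deg',np.degrees(np.arctan(-k[0])))
# things not disturbed: range differences between first and last scene views, by patch
d0,d1=np.load('scene0.npz'),np.load('scene4.npz'); W0,W1=world(d0),world(d1)
for nm,(u,v,r) in dict(glue=(259,243,9),pot=(394,290,16),boards=(364,256,18)).items():
    sl=np.s_[v-r:v+r,u-r:u+r]; print(nm,'median/95% |dz|',np.percentile(abs(d0['range_z'][sl]-d1['range_z'][sl]),[50,95]).round(4))
    
E
```

```text
8.9833 [ 0.61850577 -0.03329141  0.27371401] [-5.34410947  1.92046911  2.54161361] 9.488057618279077 0.003400818409615109
scene 307 lid deg 44.69452177511019
scene 465 lid deg 44.646946447156274
top 536 lid deg 44.112585042113665
top 370 lid deg 43.800129628618365
glue median/95% |dz| [0.0025 0.0074]
pot median/95% |dz| [0.002  0.0062]
boards median/95% |dz| [0.0023 0.0074]
```

View pics/scene4.png

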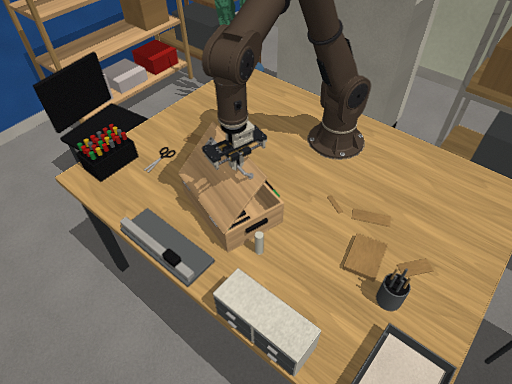

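The lid is open at about 44.5° with the bar still gripped. The glue (259,243), pot (394,290), boards (364,256) and scissors (165,155) are where they were. I'll hand in now.

```bash
python3 -c "
from h import *
print(arm.sign_off()); s=status.observe(); print(s['clock'],s['position'],s['width'])"
```

```text
the job is handed in; nothing more can be done
None
the job is handed in; nothing more can be done
```

The lid is open to about 45 degrees and the arm is still holding it there by the handle. I left the bolt where it was and pinched the handle from above. On the first tug the lid rose 8 mm with only about 4 N of load, past the 5 mm where a caught lid would stop. It was free, so I kept lifting and never touched the bolt.

**Last checks, about 9 s on the clock:**
- **Lid angle:** the scene camera gave 44.7°, the top camera 43.8–44.1°, and the arm pose 45.3° just before the last small adjustment, so they disagree by up to about 1.5°.
- **Steadiness:** the tool moved about 0.4 mm during a 1 s hold, and the grip stayed closed on the bar with about 6 N on the wrist. The readings I took never passed about 13 N.
- **Other objects:** glue, pot and boards measured unchanged within the depth noise. Scissors, tape and marker I judged only by eye: the scissors and what shows of the tape and marker look unmoved, but the arm or lid partly hides those two.
- **After handing in:** the state could not be read, so the final second of holding is unchecked.

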